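Clamp a plaster casting mould evenly

TASK

Clamp the plaster mould shut with its four red knobs, in two passes and in crisscross order each time: first give every knob about an eighth of a turn clockwise (one knob, the diagonally opposite one, then the other diagonal pair), then go round again in the same crosswise way and turn each one fully home, until its collar sits on the boss. Stop as soon as you feel it seat, because forcing a knob further cracks the plaster; leave the pots around the press undisturbed, and let go of everything at the end.

Things in the scene. Friction and masses are not known exactly. Their poses are not given: they have to be found in the camera images.
- press: Plaster mould in its press, fixed to the bench: 200 mm square board, white two-part plaster block 122 mm square, and on top a grey four-armed spider, its arms along the diagonals, with four round bosses (36 mm across, tops 102 mm above the bench) at x = +-75, y = +-75 mm in this frame. Origin: centre of the board's underside, z up. Only the knobs move: they turn and sink.
- knob1_grip (a point): Clamping knob 1, at the press's +x +y corner, opposite knob 3. Black collar 34 mm across, 8 high, and above it an upright red grip bar 56 long, 14 thick, 32 mm high. This point is on the screw axis, 12 mm below the bar's top, 20 above its underside, 34 above the collar's underside; x along the bar, y across it, z up.
- knob2_grip (a point): Clamping knob 2, at the press's -x +y corner, opposite knob 4. Shape and axes as knob 1. Clockwise seen from above tightens every knob; it sinks 3 mm per radian (steep thread). At the start each collar hangs 3.6 to 5.4 mm above its boss (1.2 to 1.8 rad to go, all different). Seated, this point is 136 mm above the bench.
- knob3_grip (a point): Clamping knob 3, at the press's -x -y corner, opposite knob 1. Shape and axes as knob 1. Every knob runs at a steady 0.12 N m and stays where left. From the moment its collar seats, the torque climbs as well by about 2.5 N m per rad; it still sinks 3 mm per rad then, and springs back to just seated when let go.
- knob4_grip (a point): Clamping knob 4, at the press's +x -y corner, opposite knob 2. Shape and axes as knob 1. Forcing any knob 0.5 rad (1.5 mm) past seating (about 1.3 N m in all) cracks the plaster. Bar directions at the start are arbitrary and tell nothing of the travel left.
- jar: Bystander: blue glazed jar, 76 mm across, 75 mm high, standing; origin at the centre of its foot.
- potlid: Bystander: pale green domed pot lid, 100 mm across, 60 mm high; origin at the centre of its underside.
- vase: Bystander: small waisted wooden-brown vase with a red band, 68 mm across, 100 mm high; origin at the centre of its foot.

How it is judged:
On the way, in this order (a step that is already met when the one before it is completed fails the run):
1. first pass, first diagonal: two opposite knobs turned at least 0.4 rad (1.2 mm down), the other two still as they were (within 0.2 rad, 0.6 mm) (((distance of each of knob1_grip, knob3_grip from where it was at the start of the episode above 0.0012 m and distance of each of knob2_grip, knob4_grip from where it was at the start of the episode below 0.0006 m) or (distance of each of knob2_grip, knob4_grip from where it was at the start of the episode above 0.0012 m and distance of each of knob1_grip, knob3_grip from where it was at the start of the episode below 0.0006 m))), for 0.2 s.
2. first pass complete: all four knobs turned at least 0.4 rad, none seated yet (all over 0.7 mm from their bosses) (distance of each of knob1_grip, knob2_grip, knob3_grip, knob4_grip from where it was at the start of the episode above 0.0012 m and z of each of knob1_grip, knob2_grip, knob3_grip, knob4_grip in the frame of press above 0.1367 m), for 0.2 s.
3. second pass, first diagonal: two opposite knobs seated (within 0.6 mm), the other two not yet (over 0.7 mm) (((z of each of knob1_grip, knob3_grip in the frame of press below 0.1366 m and z of each of knob2_grip, knob4_grip in the frame of press above 0.1367 m) or (z of each of knob2_grip, knob4_grip in the frame of press below 0.1366 m and z of each of knob1_grip, knob3_grip in the frame of press above 0.1367 m))), for 0.2 s.
4. all four knobs seated (within 0.6 mm) (z of each of knob1_grip, knob2_grip, knob3_grip, knob4_grip in the frame of press below 0.1366 m), for 0.2 s.
At the end, for the whole second after the job is handed in: All four knobs are seated (grip points no more than 136.6 mm above the bench), the fingers touch nothing, and jar, lid and vase stand upright (within 0.2 rad) and within 20 mm of where they were (all of step 4 and contact force between the fingers and anything else below 0.5 N and distance of each of jar, potlid, vase from where it was at the start of the episode below 0.02 m and angle between each of jar, potlid, vase's own z axis and vertical below 0.2 rad).
It fails at once if a knob is forced more than 0.5 rad (1.5 mm) past seating: the plaster cracks (z of any of knob1_grip, knob2_grip, knob3_grip, knob4_grip in the frame of press below 0.1345 m).
It fails at once if a pot near the press is pushed more than 20 mm or tipped more than 0.4 rad (distance of any of jar, potlid, vase from where it was at the start of the episode above 0.02 m or angle between any of jar, potlid, vase's own z axis and vertical above 0.4 rad).
It also fails if it takes over 72 s, if anything falls off the work surface, if the arm or the gripper's body presses on something with over 40 N, if the wrist force passes 120 N, or if a joint passes its speed limit or range.

ROBOT

A 6-joint arm with a two-finger parallel gripper is mounted at the origin on the work surface. World frame = base frame: x ahead of the robot, y to its left, z up, the work surface at z = 0. Lengths are in m, angles in rad, forces in N, time in s.
With the tool pointing down it reaches from about 0.275 to 0.825 m from the base axis. Payload 5.2 kg.
Tool frame: the origin (TCP) lies between the finger pads; the fingertips stand 8 mm ahead of it and the grasp point (between the pads) lies 11 mm behind it; z points along the fingers, y is the line along which they close (so a half turn about z gives the same grasp; the last joint's range is limited). The gripper opens to 93 mm and grips with 3 to 60 N. Pads are 15 mm wide; open, the fingers measure 128 mm over their backs; the gripper's body (75 mm by 188 mm) begins 65 mm behind the grasp point.
Start: joints at [0.973, 0.259, 1.535, -0, 1.348, -0.203], TCP at [0.212, 0.508, 0.193] pointing down, gripper open.
Joint ranges: [-3.14, 3.14], [-0.91, 2.08], [0.19, 2.58], [-1.22, 4.36], [0.22, 2.71], [-3.12, 3.12]. Speed limits (rad/s): [2.57, 2.57, 3.14, 3.14, 3.14, 3.14].

INTERFACE

Orientations are given as [roll, pitch, yaw] about the fixed x, y, z axes, in that order (R = Rz(yaw) Ry(pitch) Rx(roll)).
In Python, from workcell import robot, vision, nets gives the robot as it stands.
- The arm moves only by the shell command python3 -m crank 'ROWS' [OPENING] [FORCE]. ROWS is JSON, a list of rows, each an object with "translation": the shift along the tool's x, y, z each as a share of 0.02 m, from -1 to 1, a list of three; "rotation": the turn, a rotation vector about the tool's x, y, z each as a share of 0.5 rad, from -1 to 1, a list of three. In form: [{"translation": [dx, dy, dz], "rotation": [ax, ay, az]}, ...]. A call has 1 to 10 rows; each row shifts and turns the commanded pose from where the row before left it, along the tool's axes as they then stand; what a row does not reach is not made up. A row lasts 1/10 s, in which the tool goes at most 50 mm and 8.59 degrees, less where a joint would pass 70% of its speed; a pose out of reach is approached as far as the arm can. A call with a number of a shift or a turn outside -1 to 1 is refused whole. A call with a gripper value outside its range is refused whole. OPENING is the closure in counts, from 0 (fully open) to 255 (shut), set as the call begins (- or left out, the last holds). The fingers move at their own pace and stop on an object; FORCE is the grip in N (left out, the last holds). Time passes only in rows, so rows that do not move let the fingers close. It gives the time, the measured TCP pose, the force, the opening and the grip force at its end, in the units of the state.
- robot.get_state(): the state, without advancing time (a new reading comes with each control period).
- vision.camera(name): name is "side" or "top"; returns the picture (480x640x3 uint8, red, green, blue); there is no depth.
- vision.calibration(name): a dict with "K" (3x3 intrinsics, pixels), "R" (3x3) and "t" (3): a world point X has camera coordinates R X + t. Camera axes: x right, y down, z forward; pixel columns grow to the right and rows downward; lengths in m; the calibration is good to about 2 mm. A picture is of the moment at which its call begins. calibration takes no time and is no camera call.
- robot.hand_in(): hands the job in; it is judged then, once.
Trained networks look in the newest picture that a camera, given by its name, has taken for a name from the list of things; names that differ only in an ending like _2 or _b are one class to them, and where a whole thing is asked for, a point or a joint stands for the part that bears it (a point fixed in the world has none). Each returns a list of dicts, best first, with "score" (0 to 1); they miss things now and then, are a little off and sometimes report something else, mostly with a low value. They report only what shows in the picture. A call takes as long as a camera call.
- nets.recognise(query, camera): "bbox" ([left, top, width, height] in pixels, round what is visible of it).
- nets.landmark_of(query, camera): "uv" ([column, row] in pixels: a listed point, or the origin of a listed thing).
The state is a dict: "clock": time; "joint_positions": joint angles; "dq": joint speeds; "joint_efforts": joint torques, N m; "position": TCP position; "ee_rot": TCP orientation; "force": force on the tool from outside, world axes, zero at the start; "ft_torque": the same for the moment, N m; "finger_gap": finger opening in m; "finger_force": force on a finger pad.
Only numpy, scipy, OpenCV 4.12 (cv2) and the standard library are available. Lean on these libraries where they do the work, as an engineer would, in place of code of your own. Each camera call takes 0.05 s, during which the arm holds its last target. There are 200 camera calls.

## Working session

There is one attempt and no reset: what is moved stays moved. The work goes in short steps, Python scripts to look and compute and a shell command to move; the robot and the scene stay as the last step left them, time stands still between calls to the robot, and variables do not carry over. Pictures are saved under pics/ and viewed, at most 10 in all, crops included, and the job is handed in when it is done.

```bash
mkdir -p pics; ls; cat > h.py <<'E'
import numpy as np,cv2
from workcell import robot,vision,nets
def proj(c,X):
    k=vision.calibration(c);P=k["R"]@np.asarray(X,float).T.reshape(3,-1)+np.reshape(k["t"],(3,1));p=np.array(k["K"])@P;return (p[:2]/p[2]).T
def unproj(c,uv,z):
    k=vision.calibration(c);R=np.array(k["R"]);t=np.array(k["t"]);d=R.T@np.linalg.inv(k["K"])@[uv[0],uv[1],1];o=-R.T@t
    return o+d*(z-o[2])/d[2]
E
python3 - <<'E'
from h import *
for c in("top","side"):
    im=vision.camera(c);cv2.imwrite(f"pics/{c}0.png",im[...,::-1])
    for q in("press","knob1_grip","knob2_grip","knob3_grip","knob4_grip","jar","potlid","vase"):
        z={"k":.14}.get(q[0],0)
        for r in nets.landmark_of(q,c)[:4]: print(c,q,round(r["score"],2),np.round(r["uv"],1),np.round(unproj(c,r["uv"],z),3))
print(robot.get_state())
E
```

```text
pics
top press 0.69 [248.9 296. ] [0.525 0.214 0.   ]
top press 0.67 [341.6 286.2] [0.549 0.004 0.   ]
top knob1_grip 0.75 [310.9 247.5] [0.623 0.069 0.14 ]
top knob1_grip 0.64 [341.4 284.5] [0.551 0.008 0.14 ]
top knob2_grip 0.79 [309.3 325.5] [0.471 0.07  0.14 ]
top knob2_grip 0.74 [311.  246.4] [0.625 0.068 0.14 ]
top knob3_grip 0.8 [389.1 324.8] [ 0.474 -0.085  0.14 ]
top knob4_grip 0.77 [382.2 241.5] [ 0.636 -0.072  0.14 ]
top jar 0.77 [331.6 191.3] [0.768 0.029 0.   ]
top potlid 0.83 [439.9 262.9] [ 0.604 -0.219  0.   ]
top potlid 0.51 [384.9 244.5] [ 0.645 -0.094  0.   ]
top vase 0.56 [247.  297.5] [0.521 0.218 0.   ]
side press 0.93 [366.9 296.1] [0.55  0.006 0.   ]
side knob1_grip 0.8 [319.1 250.5] [0.626 0.069 0.14 ]
side knob2_grip 0.78 [417.4 252.2] [0.482 0.069 0.14 ]
side knob3_grip 0.8 [409.7 195.1] [ 0.479 -0.097  0.14 ]
side knob4_grip 0.68 [323.7 197.5] [ 0.626 -0.085  0.14 ]
side jar 0.64 [231.8 299.7] [0.78  0.023 0.   ]
side potlid 0.97 [338.7 223.4] [ 0.603 -0.22   0.   ]
side vase 0.56 [387.6 392. ] [0.524 0.212 0.   ]
{'clock': 0.9, 'joint_positions': array([ 9.73185353e-01,  2.58569121e-01,  1.53500770e+00,  1.13454864e-06,
        1.34799515e+00, -2.02764217e-01]), 'dq': array([0.00146656, 0.00030299, 0.00176661, 0.00018112, 0.00117986,
       0.00165432]), 'joint_efforts': array([-6.50812763e-04, -4.37193596e+01, -2.84311312e+01,  7.19928648e-02,
        3.13726428e-02, -4.04500872e-05]), 'position': array([0.2115282 , 0.50769987, 0.19256628]), 'ee_rot': array([3.14157217e+00, 3.08120168e-06, 2.74674565e+00]), 'force': array([ 0.19156563, -0.00987698, -0.00752345]), 'ft_torque': array([ 0.04818389, -0.00855834, -0.01136187]), 'finger_force': 0.0, 'finger_gap': 0.0929010733215411}
```

View pics/top0.png

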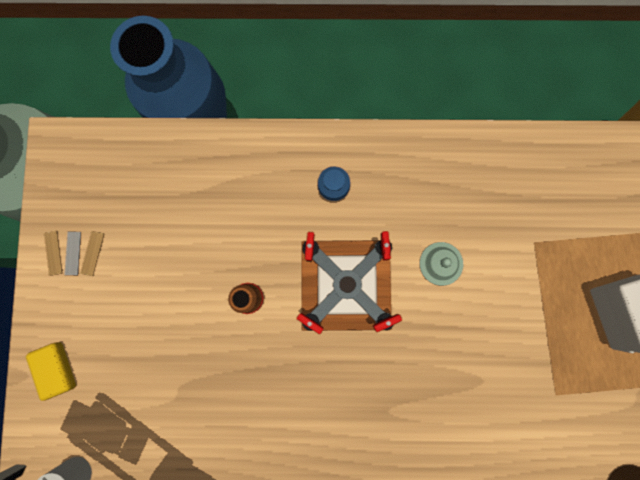

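View pics/side0.png

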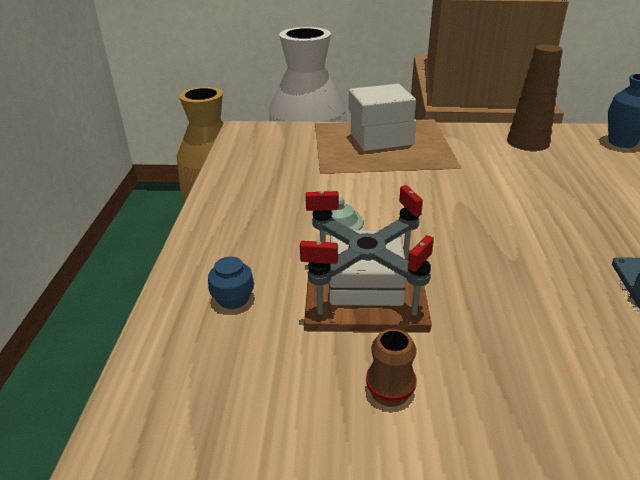

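```bash
cat > fit.py <<'E'
from h import *
from scipy.optimize import minimize
from itertools import product
S=4
def redmask(c):
    hsv=cv2.cvtColor(vision.camera(c),cv2.COLOR_RGB2HSV)
    m=((hsv[...,0]<6)|(hsv[...,0]>174))&(hsv[...,1]>190)&(hsv[...,2]>70)
    return m.astype(np.uint8)
def fitall():
    M={c:redmask(c) for c in("top","side")}
    p0=np.array([.55,.0,.0]);out=[]
    C=np.array(list(product((-.028,.028),(-.007,.007),(-.02,.012))))
    N=[(.623,.069),(.471,.07),(.474,-.085),(.63,-.075)]
    for i,(x,y) in enumerate(N):
        crop={}
        for c in M:
            u,v=np.round(proj(c,[[x,y,.142]])[0]).astype(int);a,b=u-26,v-26
            crop[c]=(a,b,cv2.GaussianBlur(cv2.resize(M[c][b:b+52,a:a+52].astype(np.float32),None,fx=S,fy=S,interpolation=cv2.INTER_LINEAR),(0,0),2))
        def cost(p):
            R=np.array([[np.cos(p[2]),-np.sin(p[2]),0],[np.sin(p[2]),np.cos(p[2]),0],[0,0,1]])
            P=C@R.T+[p[0],p[1],p[3]];e=0
            for c,(a,b,m) in crop.items():
                q=((proj(c,P)-[a,b]+.5)*S-.5)
                r=np.zeros_like(m);cv2.fillConvexPoly(r,np.round(cv2.convexHull(q.astype(np.float32))*16).astype(np.int32),1.,shift=4)
                e+=np.abs(cv2.GaussianBlur(r,(0,0),2)-m).sum()
            return e/2000
        best=min((minimize(cost,[x,y,t,.14],method="Nelder-Mead",options=dict(initial_simplex=np.array([x,y,t,.14])+np.vstack([np.zeros(4),np.diag([.006,.006,.3,.004])]),maxiter=300)) for t in np.arange(0,3.1,.5)),key=lambda r:r.fun)
        out.append(best.x);print(i+1,np.round(best.x,4),"cost",round(best.fun,3),"redpx",[int(m[2].sum()/16) for m in crop.values()])
    return np.array(out)
E
python3 - <<'E'
from fit import *
o=fitall()
xy=o[:,:2];c=xy.mean(0);L=np.array([[75,75],[-75,75],[-75,-75],[75,-75]])/1e3
d=xy-c;th=np.arctan2((L[:,0]*d[:,1]-L[:,1]*d[:,0]).sum(),(L*d).sum())
R=np.array([[np.cos(th),-np.sin(th)],[np.sin(th),np.cos(th)]])
print(c,th);print(np.round(L@R.T+c,4))
E
```

```text
1 [0.6262 0.0719 3.0834 0.1421] cost 1.948 redpx [180, 731]Traceback (most recent call last):
  File "<stdin>", line 2, in <module>
  File "fit.py", line 27, in fitall
    best=min((minimize(cost,[x,y,t,.14],method="Nelder-Mead",options=dict(initial_simplex=np.array([x,y,t,.14])+np.vstack([np.zeros(4),np.diag([.006,.006,.3,.004])]),maxiter=300)) for t in np.arange(0,3.1,.5)),key=lambda r:r.fun)
  File "fit.py", line 27, in <genexpr>
    best=min((minimize(cost,[x,y,t,.14],method="Nelder-Mead",options=dict(initial_simplex=np.array([x,y,t,.14])+np.vstack([np.zeros(4),np.diag([.006,.006,.3,.004])]),maxiter=300)) for t in np.arange(0,3.1,.5)),key=lambda r:r.fun)
              ~~~~~~~~^^^^^^^^^^^^^^^^^^^^^^^^^^^^^^^^^^^^^^^^^^^^^^^^^^^^^^^^^^^^^^^^^^^^^^^^^^^^^^^^^^^^^^^^^^^^^^^^^^^^^^^^^^^^^^^^^^^^^^^^^^^^^^^^^^^^^^^^^^^^^^^^^^^^^^^^^^^^^
    res = _minimize_neldermead(fun, x0, args, callback, bounds=bounds,
                               **options)
    fxc = func(xc)
    fx = function(np.copy(x), *(wrapper_args + args))
  File "fit.py", line 23, in cost
    q=((proj(c,P)-[a,b]+.5)*S-.5)
        ~~~~^^^^^
  File "h.py", line 4, in proj
    k=vision.calibration(c);P=k["R"]@np.asarray(X,float).T.reshape(3,-1)+np.reshape(k["t"],(3,1));p=np.array(k["K"])@P;return (p[:2]/p[2]).T
ValueError: time passes only in moves, steps and waits
```

```bash
python3 - <<'E'
s=open('h.py').read()
s=s.replace("def proj","CAL={c:vision.calibration(c) for c in('top','side')}\ndef proj",1).replace("k=vision.calibration(c)","k=CAL[c]")
open('h.py','w').write(s)
s=open('fit.py').read().replace("a,b=u-26,v-26","a,b=u-24,v-24").replace("+52","+48");open('fit.py','w').write(s)
E
cat > run.py <<'E'
from fit import *
o=fitall()
xy=o[:,:2];c=xy.mean(0);L=np.array([[75,75],[-75,75],[-75,-75],[75,-75]])/1e3
d=xy-c;th=np.arctan2((L[:,0]*d[:,1]-L[:,1]*d[:,0]).sum(),(L*d).sum())
R=np.array([[np.cos(th),-np.sin(th)],[np.sin(th),np.cos(th)]])
print(c,th);print(np.round(L@R.T+c,4))
E
python3 run.py
```

```text
1 [ 0.6263  0.072  -0.068   0.1426] cost 1.942 redpx [181, 732]
2 [0.4771 0.0702 1.0799 0.1454] cost 1.816 redpx [184, 482]
3 [ 0.4789 -0.0822  1.87    0.1429] cost 1.841 redpx [196, 377]
4 [ 0.6294 -0.0796  3.1716  0.1404] cost 1.757 redpx [181, 561]
[ 0.55290965 -0.0049061 ] 0.015071745019857977
[[ 0.6268  0.0712]
 [ 0.4768  0.069 ]
 [ 0.479  -0.081 ]
 [ 0.629  -0.0788]]
```

```bash
cat > plan.py <<'E'
import sys
from h import *
x,y,z,psi=map(float,sys.argv[1:5])
s=robot.get_state();p=s["position"];r=s["ee_rot"]
d=(psi-r[2]+np.pi/2)%np.pi-np.pi/2   # half turn equivalent
if len(sys.argv)>5: d+=float(sys.argv[5])*np.pi
q6=s["joint_positions"][5]
f=r[2]+d
D=np.array([x,y,z])-p
T=np.array([np.cos(f)*D[0]+np.sin(f)*D[1],np.sin(f)*D[0]-np.cos(f)*D[1],-D[2]])/.02
print("clock",round(s["clock"],2),"pos",p.round(4),"rpy",r.round(4),"q6 now",q6.round(2),"q6 end",round(np.arctan2(y,x)+np.pi/2-f,2))
print("az total share",round(-d/.5,3),"then T total share",T.round(3))
E
python3 plan.py .6265 .0717 .19 -0.068
```

```text
clock 1.1 pos [0.2115 0.5077 0.1925] rpy [-3.1416  0.      2.7468] q6 now -0.2 q6 end -1.39
az total share -0.654 then T total share [-22.182 -20.34    0.127]
```

```bash
python3 -m crank '[{"translation":[0,0,0],"rotation":[0,0,-0.218]},{"translation":[0,0,0],"rotation":[0,0,-0.218]},{"translation":[0,0,0],"rotation":[0,0,-0.218]},{"translation":[-0.95,-0.87,0],"rotation":[0,0,0]},{"translation":[-0.95,-0.87,0],"rotation":[0,0,0]},{"translation":[-0.95,-0.87,0],"rotation":[0,0,0]},{"translation":[-0.95,-0.87,0],"rotation":[0,0,0]},{"translation":[-0.95,-0.87,0],"rotation":[0,0,0]},{"translation":[-0.95,-0.87,0],"rotation":[0,0,0]},{"translation":[-0.95,-0.87,0],"rotation":[0,0,0]}]' 0 40
python3 -m crank '[{"translation":[-0.95,-0.87,0],"rotation":[0,0,0]},{"translation":[-0.95,-0.87,0],"rotation":[0,0,0]},{"translation":[-0.95,-0.87,0],"rotation":[0,0,0]},{"translation":[-0.95,-0.87,0],"rotation":[0,0,0]},{"translation":[-0.95,-0.87,0],"rotation":[0,0,0]},{"translation":[-0.95,-0.87,0],"rotation":[0,0,0]},{"translation":[-0.95,-0.87,0],"rotation":[0,0,0]},{"translation":[-0.95,-0.87,0],"rotation":[0,0,0]},{"translation":[-0.95,-0.87,0],"rotation":[0,0,0]},{"translation":[-0.95,-0.87,0],"rotation":[0,0,0]}]'
python3 plan.py .6265 .0717 .19 -0.068
```

```text
clock: 2.1
position: [0.3366, 0.3764, 0.1927]
ee_rot: [3.141, 0.0, 3.074]
force: [-0.3, -0.7, 0.9]
finger_gap: 0.093
finger_force: 0.0
clock: 3.1
position: [0.5144, 0.1898, 0.1926]
ee_rot: [3.142, 0.0, 3.074]
force: [0.7, 1.3, 0.4]
finger_gap: 0.0929
finger_force: 0.0
clock 3.1 pos [0.5144 0.1898 0.1926] rpy [3.1415e+00 1.0000e-04 3.0737e+00] q6 now -1.35 q6 end -1.39
az total share 0.0 then T total share [-5.991 -5.513  0.129]
```

```bash
python3 -m crank '[{"translation":[-1,-0.92,0.02],"rotation":[0,0,0]},{"translation":[-1,-0.92,0.02],"rotation":[0,0,0]},{"translation":[-1,-0.92,0.02],"rotation":[0,0,0]},{"translation":[-1,-0.92,0.02],"rotation":[0,0,0]},{"translation":[-1,-0.92,0.02],"rotation":[0,0,0]},{"translation":[-1,-0.92,0.02],"rotation":[0,0,0]},{"translation":[0,0,0],"rotation":[0,0,0]}]'
python3 plan.py .6265 .0717 .131 -0.068; python3 -c "
from h import *
for c in('top','side'): cv2.imwrite(f'pics/{c}1.png',vision.camera(c)[150:400,180:500,::-1].repeat(2,0).repeat(2,1))"
```

```text
clock: 3.8
position: [0.6279, 0.0695, 0.1895]
ee_rot: [-3.141, 0.001, 3.071]
force: [0.3, -0.5, -0.6]
finger_gap: 0.0932
finger_force: 0.0
clock 3.8 pos [0.6279 0.0695 0.1895] rpy [-3.1406e+00  6.0000e-04  3.0708e+00] q6 now -1.57 q6 end -1.39
az total share -0.006 then T total share [0.079 0.103 2.923]
```

View pics/side1.png

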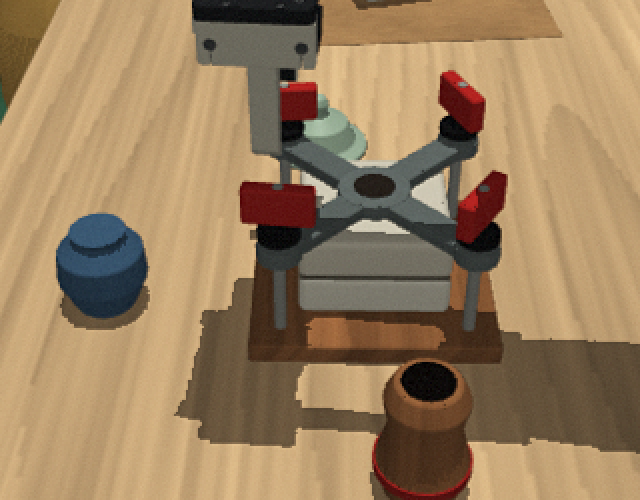

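```bash
python3 -c "
from h import *
print(proj('side',[[.6279+dx,.0695+.055,.1815] for dx in(-.0075,.0075)]))"
python3 -m crank '[{"translation":[0,0,0.9],"rotation":[0,0,0]},{"translation":[0,0,1],"rotation":[0,0,0]},{"translation":[0,0,1],"rotation":[0,0,0]},{"translation":[0,0,0],"rotation":[0,0,0]}]'
python3 plan.py .6265 .0717 .131 -0.068
```

```text
[[320.65566975 249.80922946]
 [309.58106408 249.61685899]]
clock: 4.3
position: [0.6231, 0.0737, 0.1294]
ee_rot: [3.141, -0.006, 3.075]
force: [-0.0, -1.0, 0.5]
finger_gap: 0.0927
finger_force: 0.0
clock 4.3 pos [0.6231 0.0737 0.1294] rpy [ 3.1413 -0.006   3.0749] q6 now -1.56 q6 end -1.39
az total share 0.003 then T total share [-0.178 -0.088 -0.08 ]
```

```bash
python3 -c "
from h import *
print(proj('side',[[.6279,y,z] for y in(.0145,.0695,.1245) for z in (.1815,.2555)]))
im=np.vstack([vision.camera(c)[150:350,240:480,::-1] for c in('top','side')]);cv2.imwrite('pics/b2.png',im.repeat(2,0).repeat(2,1)[:,:][:800])
im=np.hstack([vision.camera(c)[140:340,220:440,::-1] for c in('top','side')]);cv2.imwrite('pics/b2.png',cv2.resize(im,(792,360)))"
```

```text
[[319.31613407 207.22925557]
 [318.50057483 163.16126981]
 [317.33548869 227.26322469]
 [316.35651062 181.7014344 ]
 [315.11600587 249.71300321]
 [313.93801903 202.61462908]]
```

View pics/b2.png

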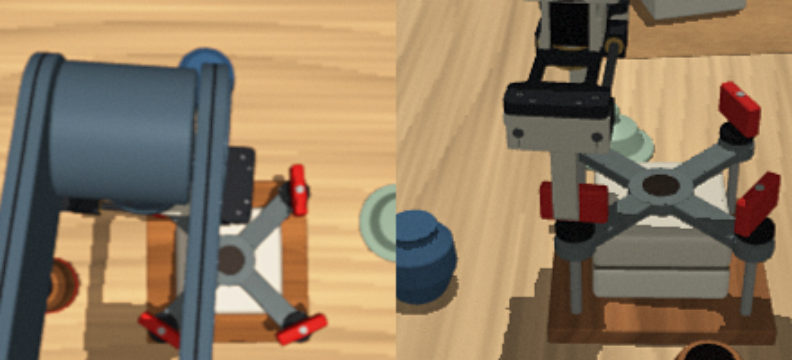

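```bash
python3 plan.py .6265 .0717 .131 -0.068; python3 - <<'E'
from h import *
for uv in((362,223),(362,262),(262,255)):
    print(uv,[unproj('top',uv,z).round(3) for z in(.2,.25,.3)])
k=CAL['side'];print('side cam centre',-np.array(k['R']).T@k['t']);k=CAL['top'];print('top',-np.array(k['R']).T@k['t'])
print('knob1 box side',proj('side',[[.6265,.0717,z] for z in(.122,.154)]), 'board corners',proj('side',[[.65,.095,.0],[.45,.095,0],[.6265,.0717,.102]]))
vision.camera('side');im=vision.camera('side')[140:360,260:440]
cv2.imwrite('pics/s3.png',cv2.resize(im[...,::-1],None,fx=2.7,fy=2.7,interpolation=cv2.INTER_CUBIC))
E
```

```text
clock 4.5 pos [0.6266 0.073  0.1337] rpy [3.1415e+00 2.2000e-03 3.0745e+00] q6 now -1.56 q6 end -1.39
az total share 0.002 then T total share [ 0.    -0.063  0.135]
(362, 223) [array([ 0.664, -0.028,  0.2  ]), array([ 0.656, -0.025,  0.25 ]), array([ 0.648, -0.021,  0.3  ])]
(362, 262) [array([ 0.591, -0.028,  0.2  ]), array([ 0.588, -0.025,  0.25 ]), array([ 0.585, -0.021,  0.3  ])]
(262, 255) [array([0.603, 0.155, 0.2  ]), array([0.599, 0.148, 0.25 ]), array([0.595, 0.14 , 0.3  ])]
side cam centre [0.58429799 0.72469709 0.61563298]
top [0.53993759 0.02819764 1.01521619]
knob1 box side [[318.90572642 261.34390393]
 [318.54896088 243.83560116]] board corners [[304.62538972 331.19032121]
 [431.35924359 334.18928903]
 [319.12060731 271.88920409]]
```

View pics/s3.png

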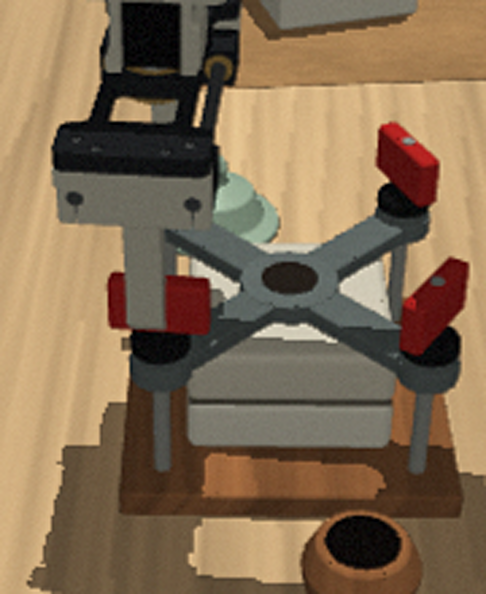

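```bash
python3 - <<'E'
from h import *
print(proj('side',[[.6266,.073+dy,z] for dy,z in((.0465,.1257),(.064,.1257),(.064,.2097),(.094,.2097),(-.0465,.1257),(-.064,.1257),(-.064,.2097),(-.094,.2097))]).round(0))
print(np.round(CAL['side']['K'],1), np.round(CAL['side']['R'],3))
im=vision.camera('side')
# finger edges: grey pixels on cols
print(im[215:300,314].tolist()[::3])
E
```

```text
[[317. 280.]
 [316. 287.]
 [315. 238.]
 [314. 251.]
 [320. 242.]
 [321. 236.]
 [320. 189.]
 [321. 179.]]
[[548.7   0.  324.3]
 [  0.  548.7 246.3]
 [  0.    0.    1. ]] [[-0.999 -0.044 -0.011]
 [-0.017  0.58  -0.814]
 [ 0.042 -0.813 -0.58 ]]
[[109, 106, 95], [107, 106, 92], [107, 107, 94], [101, 99, 88], [106, 102, 91], [108, 105, 91], [105, 103, 91], [107, 103, 91], [110, 108, 94], [106, 105, 92], [105, 104, 93], [103, 102, 89], [108, 104, 92], [104, 100, 88], [109, 106, 94], [97, 96, 84], [8, 11, 12], [8, 5, 13], [3, 4, 6], [8, 8, 7], [46, 49, 48], [57, 59, 59], [53, 56, 55], [57, 54, 48], [61, 40, 21], [65, 41, 26], [64, 41, 25], [63, 42, 27], [61, 42, 25]]
```

```bash
python3 -m crank '[{"translation":[0,0,0],"rotation":[0,0,0]},{"translation":[0,0,0],"rotation":[0,0,0]},{"translation":[0,0,0],"rotation":[0,0,0]},{"translation":[0,0,0],"rotation":[0,0,0]}]' 255 5
python3 -m crank '[{"translation":[0,0,0],"rotation":[0,0,0]},{"translation":[0,0,0],"rotation":[0,0,0]},{"translation":[0,0,0],"rotation":[0,0,0]},{"translation":[0,0,0],"rotation":[0,0,0]}]' 255 5
python3 plan.py .6265 .0717 .131 -0.068
python3 - <<'E'
from h import *
print(robot.get_state()['ft_torque'])
im=np.hstack([cv2.resize(vision.camera(c)[140:340,240:400,::-1],None,fx=2.4,fy=2.4,interpolation=cv2.INTER_CUBIC) for c in('top','side')]);cv2.imwrite('pics/b4.png',im)
E
```

```text
clock: 5.05
position: [0.626, 0.0724, 0.1322]
ee_rot: [-3.142, -0.0, 3.074]
force: [-0.3, -0.2, 0.5]
finger_gap: 0.066
finger_force: 0.0
clock: 5.45
position: [0.626, 0.0724, 0.1321]
ee_rot: [-3.142, -0.0, 3.074]
force: [0.1, -0.2, -0.4]
finger_gap: 0.0336
finger_force: 0.0
clock 5.45 pos [0.626  0.0724 0.1321] rpy [-3.1416e+00 -1.0000e-04  3.0738e+00] q6 now -1.56 q6 end -1.39
az total share 0.0 then T total share [-0.029 -0.035  0.056]
[ 0.0450838   0.01174936 -0.03546895]
```

View pics/b4.png

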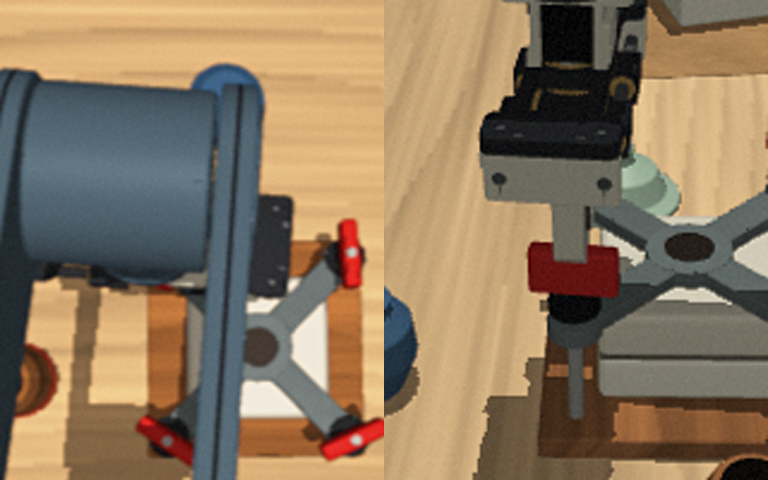

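```bash
python3 -m crank '[{"translation":[0,0,0],"rotation":[0,0,0]},{"translation":[0,0,0],"rotation":[0,0,0]},{"translation":[0,0,0],"rotation":[0,0,0]},{"translation":[0,0,0],"rotation":[0,0,0]}]' 255 5
python3 - <<'E'
from h import *
s=robot.get_state();print(s['ft_torque'],s['finger_force'],s['joint_positions'])
E
```

```text
clock: 5.95
position: [0.626, 0.0724, 0.1322]
ee_rot: [-3.142, 0.0, 3.074]
force: [-0.1, 0.3, -0.5]
finger_gap: 0.0006
finger_force: 0.0
[ 0.02403411  0.00790267 -0.00119582] 0.0 [-6.15553457e-02  4.43563024e-01  1.41666341e+00 -1.34425896e-06
  1.28131236e+00 -1.56451149e+00]
```

```bash
python3 - <<'E'
from h import *
im=vision.camera('side')
cv2.imwrite('pics/s5.png',cv2.resize(im[180:290,270:360,::-1],None,fx=5,fy=5,interpolation=cv2.INTER_CUBIC))
g=[(r,im[r,310:324].mean(0).round().astype(int).tolist()) for r in range(225,255,2)];print(g)
print(proj('side',[[.626,.0724+.009,z] for z in (.124,.134,.144,.154,.164,.174)]).round(1).tolist())
E
```

```text
[(225, [113, 108, 93]), (227, [116, 110, 94]), (229, [115, 110, 94]), (231, [119, 113, 97]), (233, [118, 112, 96]), (235, [118, 112, 95]), (237, [122, 115, 98]), (239, [122, 116, 98]), (241, [105, 94, 83]), (243, [84, 58, 51]), (245, [100, 21, 19]), (247, [102, 20, 18]), (249, [98, 19, 17]), (251, [99, 20, 18]), (253, [99, 20, 19])]
[[318.9, 264.2], [318.8, 258.8], [318.7, 253.3], [318.5, 247.7], [318.4, 242.0], [318.3, 236.3]]
```

View pics/s5.png

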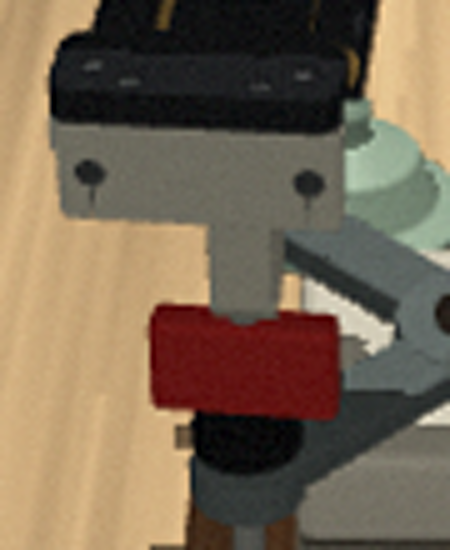

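```bash
python3 -m crank '[{"translation":[0,0,0.1],"rotation":[0,0,0]},{"translation":[0,0,0.1],"rotation":[0,0,0]},{"translation":[0,0,0],"rotation":[0,0,0]}]' | sed -n 2,4p
python3 -m crank '[{"translation":[0,0,0.1],"rotation":[0,0,0]},{"translation":[0,0,0],"rotation":[0,0,0]}]'| sed -n 2,4p
python3 - <<'E'
from h import *
im=vision.camera('side')
print([(r,im[r,310:324].mean(0).round().astype(int).tolist()) for r in range(237,263,2)])
cv2.imwrite('pics/s6.png',cv2.resize(im[180:290,270:360,::-1],None,fx=5,fy=5,interpolation=cv2.INTER_CUBIC))
E
```

```text
position: [0.6258, 0.0725, 0.1277]
ee_rot: [3.142, -0.001, 3.074]
force: [0.3, 0.3, 0.5]
position: [0.6262, 0.0724, 0.1274]
ee_rot: [-3.142, 0.001, 3.074]
force: [-1.9, 0.2, 5.2]
[(237, [119, 112, 96]), (239, [120, 114, 97]), (241, [108, 97, 85]), (243, [105, 95, 84]), (245, [90, 72, 63]), (247, [104, 19, 17]), (249, [99, 19, 18]), (251, [99, 20, 18]), (253, [99, 20, 17]), (255, [99, 20, 19]), (257, [97, 17, 15]), (259, [98, 19, 17]), (261, [99, 18, 18])]
```

View pics/s6.png

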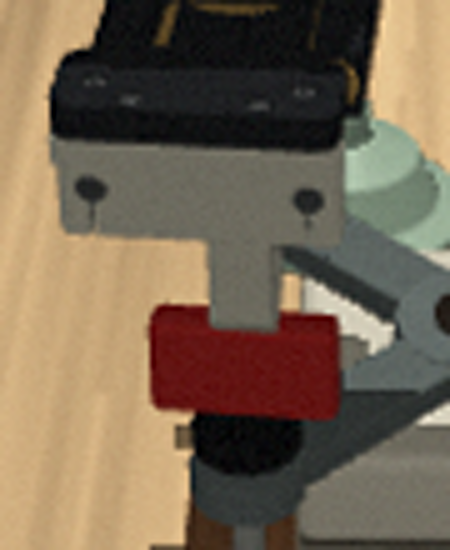

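```bash
python3 -m crank '[{"translation":[0,0,-0.5],"rotation":[0,0,0]},{"translation":[0,0,0],"rotation":[0,0,0]},{"translation":[0,0,0],"rotation":[0,0,0]},{"translation":[0,0,0],"rotation":[0,0,0]},{"translation":[0,0,0],"rotation":[0,0,0]},{"translation":[0,0,0],"rotation":[0,0,0]},{"translation":[0,0,0],"rotation":[0,0,0]},{"translation":[0,0,0],"rotation":[0,0,0]}]' 80 40
python3 plan.py .6265 .0717 .098 -0.068
```

```text
clock: 7.35
position: [0.6259, 0.0724, 0.136]
ee_rot: [-3.142, -0.0, 3.074]
force: [0.2, 1.3, 0.1]
finger_gap: 0.0597
finger_force: 0.0
clock 7.35 pos [0.6259 0.0724 0.136 ] rpy [-3.1416e+00 -2.0000e-04  3.0738e+00] q6 now -1.56 q6 end -1.39
az total share 0.0 then T total share [-0.03  -0.034  1.901]
```

```bash
python3 -m crank '[{"translation":[-0.03,-0.03,0.6],"rotation":[0,0,0]},{"translation":[0,0,0.7],"rotation":[0,0,0]},{"translation":[0,0,0.6],"rotation":[0,0,0]},{"translation":[0,0,0],"rotation":[0,0,0]}]'
python3 -m crank '[{"translation":[0,0,0],"rotation":[0,0,0]},{"translation":[0,0,0],"rotation":[0,0,0]},{"translation":[0,0,0],"rotation":[0,0,0]},{"translation":[0,0,0],"rotation":[0,0,0]},{"translation":[0,0,0],"rotation":[0,0,0]},{"translation":[0,0,0],"rotation":[0,0,0]},{"translation":[0,0,0],"rotation":[0,0,0]}]' 255 20
python3 -c "
from h import *
s=robot.get_state();print(s['ft_torque'],s['ee_rot'])"
```

```text
clock: 7.75
position: [0.6245, 0.0718, 0.0949]
ee_rot: [-3.142, -0.005, 3.074]
force: [0.8, -0.1, 0.2]
finger_gap: 0.0639
finger_force: 0.0
clock: 8.45
position: [0.6266, 0.071, 0.0983]
ee_rot: [-3.14, 0.0, 3.074]
force: [-0.9, -2.8, 2.1]
finger_gap: 0.0138
finger_force: 20.0
[-0.15355021  0.20508975 -0.14073678] [-3.14021939e+00  2.36519038e-04  3.07388185e+00]
```

```bash
python3 -m crank '[{"translation":[0,0,0],"rotation":[0,0,0]},{"translation":[0,0,0.02],"rotation":[0,0,0.26]},{"translation":[0,0,0.02],"rotation":[0,0,0.26]},{"translation":[0,0,0.02],"rotation":[0,0,0.26]},{"translation":[0,0,0.02],"rotation":[0,0,0.26]},{"translation":[0,0,0.02],"rotation":[0,0,0.26]},{"translation":[0,0,0],"rotation":[0,0,0]}]' 255 40
python3 -c "
from h import *
s=robot.get_state();print(s['ft_torque'],s['ee_rot'])"
```

```text
clock: 9.15
position: [0.6268, 0.0715, 0.0964]
ee_rot: [3.142, 0.001, 2.423]
force: [-0.6, -2.6, 1.4]
finger_gap: 0.0136
finger_force: 39.9
[-0.41410468  0.01854236 -0.16403551] [3.14156575e+00 6.82886285e-04 2.42258924e+00]
```

```bash
python3 -m crank '[{"translation":[0,0,0],"rotation":[0,0,0]},{"translation":[0,0,0],"rotation":[0,0,0]},{"translation":[0,0,-0.8],"rotation":[0,0,0]},{"translation":[0,0,-0.8],"rotation":[0,0,0]},{"translation":[0,0,-0.8],"rotation":[0,0,0]},{"translation":[0,0,0],"rotation":[0,0,0]}]' 100 40
python3 plan.py .4787 -.0815 .145 1.87; python3 plan.py .6265 .0717 .1 2.423 | tail -1;  python3 plan.py .4770 .0698 .1 1.08 | tail -1
```

```text
clock: 9.75
position: [0.6281, 0.0721, 0.1464]
ee_rot: [3.139, 0.003, 2.426]
force: [0.1, -1.5, 0.8]
finger_gap: 0.0545
finger_force: 0.0
clock 9.75 pos [0.6281 0.0721 0.1464] rpy [3.1386 0.0032 2.4256] q6 now -0.92 q6 end -0.47
az total share 1.111 then T total share [-5.138 -9.4    0.072]
az total share 0.005 then T total share [ 0.045 -0.066  2.322]
az total share 2.691 then T total share [-3.661 -6.607  2.322]
```

```bash
python3 -m crank '[{"translation":[0,0,0],"rotation":[0,0,0.278]},{"translation":[0,0,0],"rotation":[0,0,0.278]},{"translation":[0,0,0],"rotation":[0,0,0.278]},{"translation":[0,0,0],"rotation":[0,0,0.278]},{"translation":[-0.5,-0.94,0],"rotation":[0,0,0]},{"translation":[-0.5,-0.94,0],"rotation":[0,0,0]},{"translation":[-0.5,-0.94,0],"rotation":[0,0,0]},{"translation":[-0.5,-0.94,0],"rotation":[0,0,0]},{"translation":[-0.5,-0.94,0],"rotation":[0,0,0]},{"translation":[-0.5,-0.94,0],"rotation":[0,0,0]}]' >/dev/null
python3 -m crank '[{"translation":[-0.5,-0.94,0],"rotation":[0,0,0]},{"translation":[-0.5,-0.94,0],"rotation":[0,0,0]},{"translation":[-0.5,-0.94,0],"rotation":[0,0,0]},{"translation":[-0.5,-0.94,0],"rotation":[0,0,0]},{"translation":[0,0,0],"rotation":[0,0,0]},{"translation":[0,0,0],"rotation":[0,0,0]}]' 
python3 plan.py .4787 -.0815 .098 1.87
python3 - <<'E'
from h import *
s=robot.get_state();p=s['position'];vision.camera('side');im=vision.camera('side')
u,v=proj('side',[[p[0],p[1],.15]])[0].round().astype(int);print(u,v)
cv2.imwrite('pics/s7.png',cv2.resize(im[v-60:v+60,u-60:u+60,::-1],None,fx=4.5,fy=4.5,interpolation=cv2.INTER_CUBIC))
E
```

```text
clock: 11.35
position: [0.476, -0.0787, 0.1437]
ee_rot: [3.141, -0.001, 1.867]
force: [0.6, -0.4, 0.1]
finger_gap: 0.0568
finger_force: 0.0
clock 11.35 pos [ 0.476  -0.0787  0.1437] rpy [ 3.1415e+00 -7.0000e-04  1.8672e+00] q6 now -0.69 q6 end -0.47
az total share -0.006 then T total share [-0.175  0.088  2.287]
413 196
```

View pics/s7.png

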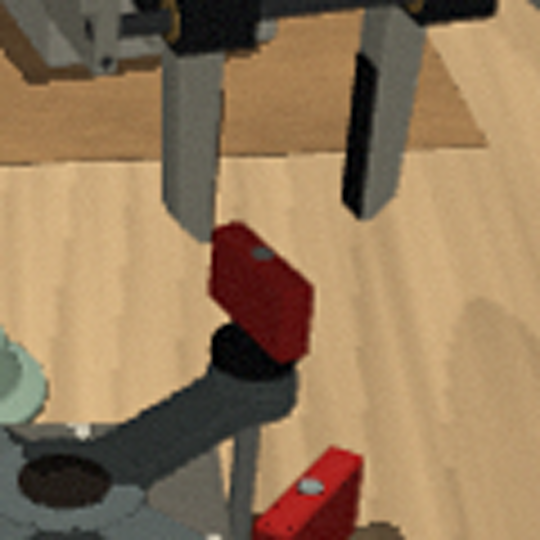

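```bash
python3 -m crank '[{"translation":[-0.14,0.02,0.7],"rotation":[0,0,0]},{"translation":[0,0,0.8],"rotation":[0,0,0]},{"translation":[0,0,0.8],"rotation":[0,0,0]},{"translation":[0,0,0],"rotation":[0,0,0]},{"translation":[0,0,0],"rotation":[0,0,0]}]'|grep -v rot
python3 -m crank '[{"translation":[0,0,0],"rotation":[0,0,0]},{"translation":[0,0,0],"rotation":[0,0,0]},{"translation":[0,0,0],"rotation":[0,0,0]},{"translation":[0,0,0],"rotation":[0,0,0]},{"translation":[0,0,0],"rotation":[0,0,0]},{"translation":[0,0,0],"rotation":[0,0,0]}]' 255 20
python3 -c "
from h import *
s=robot.get_state();print(s['ft_torque'],s['ee_rot'])"
```

```text
clock: 11.95
position: [0.4775, -0.0808, 0.0981]
force: [-0.0, 0.3, 0.3]
finger_gap: 0.0565
finger_force: 0.0
clock: 12.55
position: [0.4792, -0.0811, 0.0986]
ee_rot: [3.137, 0.001, 1.867]
force: [3.8, 3.5, -4.7]
finger_gap: 0.0155
finger_force: 18.8
[ 0.53004785 -0.5930009   0.11718724] [3.13738686e+00 5.57255671e-04 1.86716864e+00]
```

```bash
python3 -m crank '[{"translation":[0,0,0],"rotation":[0,0,0]},{"translation":[0,0,0.02],"rotation":[0,0,0.26]},{"translation":[0,0,0.02],"rotation":[0,0,0.26]},{"translation":[0,0,0.02],"rotation":[0,0,0.26]},{"translation":[0,0,0.02],"rotation":[0,0,0.26]},{"translation":[0,0,0.02],"rotation":[0,0,0.26]},{"translation":[0,0,0],"rotation":[0,0,0]}]' 255 40
python3 -c "
from h import *
s=robot.get_state();print(s['ft_torque'],s['ee_rot'])"
```

```text
clock: 13.25
position: [0.4797, -0.0815, 0.0964]
ee_rot: [3.137, -0.001, 1.214]
force: [6.9, 2.1, -4.5]
finger_gap: 0.0138
finger_force: 39.2
[ 0.18052631 -1.19408863  0.14508298] [ 3.13703096e+00 -1.36201759e-03  1.21396959e+00]
```

```bash
python3 -m crank '[{"translation":[0,0,0],"rotation":[0,0,0]},{"translation":[0,0,0],"rotation":[0,0,0]},{"translation":[0,0,-0.8],"rotation":[0,0,0]},{"translation":[0,0,-0.8],"rotation":[0,0,0]},{"translation":[0,0,-0.8],"rotation":[0,0,0]},{"translation":[0,0,0],"rotation":[0,0,0]},{"translation":[0,0,0],"rotation":[0,0,0]}]' 100 40
python3 plan.py .4770 .0698 .145 1.08;
```

```text
clock: 13.95
position: [0.477, -0.0814, 0.144]
ee_rot: [3.142, 0.0, 1.218]
force: [-0.4, -0.6, -0.7]
finger_gap: 0.0562
finger_force: 0.0
clock 13.95 pos [ 0.477  -0.0814  0.144 ] rpy [3.1415e+00 1.0000e-04 1.2177e+00] q6 now -0.05 q6 end 0.64
az total share 0.275 then T total share [ 6.669 -3.564 -0.052]
```

```bash
python3 -m crank '[{"translation":[0,0,0],"rotation":[0,0,0.275]},{"translation":[0.83,-0.45,0],"rotation":[0,0,0]},{"translation":[0.83,-0.45,0],"rotation":[0,0,0]},{"translation":[0.83,-0.45,0],"rotation":[0,0,0]},{"translation":[0.83,-0.45,0],"rotation":[0,0,0]},{"translation":[0.83,-0.45,0],"rotation":[0,0,0]},{"translation":[0.83,-0.45,0],"rotation":[0,0,0]},{"translation":[0.83,-0.45,0],"rotation":[0,0,0]},{"translation":[0.83,-0.43,0],"rotation":[0,0,0]},{"translation":[0,0,0],"rotation":[0,0,0]}]' >/dev/null
python3 -m crank '[{"translation":[0,0,0],"rotation":[0,0,0]},{"translation":[0,0,0],"rotation":[0,0,0]},{"translation":[0,0,0],"rotation":[0,0,0]}]' 
python3 plan.py .4770 .0698 .098 1.08; python3 run.py
```

```text
clock: 15.25
position: [0.4765, 0.0687, 0.1439]
ee_rot: [-3.141, 0.0, 1.079]
force: [-0.2, -0.6, 0.4]
finger_gap: 0.0566
finger_force: 0.0
clock 15.25 pos [0.4765 0.0687 0.1439] rpy [-3.1412e+00  4.0000e-04  1.0794e+00] q6 now 0.4 q6 end 0.64
az total share -0.001 then T total share [ 0.059 -0.005  2.294]
1 [0.6271 0.0694 2.2769 0.1403] cost 1.85 redpx [176, 619]
2 [0.4753 0.0544 4.2238 0.1334] cost 2.874 redpx [0, 490]
3 [ 0.4779 -0.082   1.3865  0.1382] cost 2.062 redpx [187, 157]
4 [ 0.6293 -0.0797  3.1705  0.1403] cost 1.74 redpx [180, 564]
[ 0.55239008 -0.00946069] 0.037859578493154245
[[ 0.6245  0.0683]
 [ 0.4746  0.0626]
 [ 0.4803 -0.0872]
 [ 0.6302 -0.0816]]
```

```bash
python3 -m crank '[{"translation":[0.05,0,0.7],"rotation":[0,0,0]},{"translation":[0,0,0.8],"rotation":[0,0,0]},{"translation":[0,0,0.8],"rotation":[0,0,0]},{"translation":[0,0,0],"rotation":[0,0,0]}]'|grep -v rot
python3 -m crank '[{"translation":[0,0,0],"rotation":[0,0,0]},{"translation":[0,0,0],"rotation":[0,0,0]},{"translation":[0,0,0],"rotation":[0,0,0]},{"translation":[0,0,0],"rotation":[0,0,0]},{"translation":[0,0,0],"rotation":[0,0,0]},{"translation":[0,0,0],"rotation":[0,0,0]},{"translation":[0,0,0],"rotation":[0,0,0]}]' 255 20
python3 -c "
from h import *
s=robot.get_state();print(s['ft_torque'],s['ee_rot'])"
```

```text
clock: 15.75
position: [0.4754, 0.0701, 0.0964]
force: [-0.8, 0.1, 0.1]
finger_gap: 0.0566
finger_force: 0.0
clock: 16.45
position: [0.4781, 0.07, 0.0986]
ee_rot: [3.14, -0.0, 1.08]
force: [1.8, -2.0, 0.8]
finger_gap: 0.0141
finger_force: 19.4
[-0.3877083  -0.26233446 -0.1351122 ] [ 3.13956849e+00 -3.41671383e-04  1.08019080e+00]
```

```bash
python3 -m crank '[{"translation":[0,0,0],"rotation":[0,0,0]},{"translation":[0,0,0.02],"rotation":[0,0,0.26]},{"translation":[0,0,0.02],"rotation":[0,0,0.26]},{"translation":[0,0,0.02],"rotation":[0,0,0.26]},{"translation":[0,0,0.02],"rotation":[0,0,0.26]},{"translation":[0,0,0.02],"rotation":[0,0,0.26]},{"translation":[0,0,0],"rotation":[0,0,0]}]' 255 40
python3 -c "
from h import *
s=robot.get_state();print(s['ft_torque'],s['ee_rot'])"
python3 -m crank '[{"translation":[0,0,0],"rotation":[0,0,0]},{"translation":[0,0,0],"rotation":[0,0,0]},{"translation":[0,0,-0.8],"rotation":[0,0,0]},{"translation":[0,0,-0.8],"rotation":[0,0,0]},{"translation":[0,0,-0.8],"rotation":[0,0,0]},{"translation":[0,0,0],"rotation":[0,0,0]},{"translation":[0,0,0],"rotation":[0,0,0]}]' 100 40
python3 plan.py .629 -.0795 .145 0.03
```

```text
clock: 17.15
position: [0.4791, 0.0693, 0.0967]
ee_rot: [3.138, -0.003, 0.427]
force: [4.8, -4.9, -1.7]
finger_gap: 0.0135
finger_force: 39.8
[-0.79617826 -0.69647516 -0.06190453] [ 3.13843379e+00 -2.75854361e-03  4.26839790e-01]
clock: 17.85
position: [0.4766, 0.0706, 0.1437]
ee_rot: [-3.141, 0.0, 0.431]
force: [-0.1, 0.5, -0.4]
finger_gap: 0.056
finger_force: 0.0
clock 17.85 pos [0.4766 0.0706 0.1437] rpy [-3.141e+00  5.000e-04  4.305e-01] q6 now 1.05 q6 end 1.42
az total share 0.801 then T total share [ 7.392  7.73  -0.064]
```

```bash
python3 -m crank '[{"translation":[0,0,0],"rotation":[0,0,0.267]},{"translation":[0,0,0],"rotation":[0,0,0.267]},{"translation":[0,0,0],"rotation":[0,0,0.267]},{"translation":[0.93,0.97,0],"rotation":[0,0,0]},{"translation":[0.93,0.97,0],"rotation":[0,0,0]},{"translation":[0.93,0.97,0],"rotation":[0,0,0]},{"translation":[0.93,0.97,0],"rotation":[0,0,0]},{"translation":[0.93,0.97,0],"rotation":[0,0,0]},{"translation":[0.93,0.97,0],"rotation":[0,0,0]},{"translation":[0.93,0.97,0],"rotation":[0,0,0]}]' >/dev/null
python3 -m crank '[{"translation":[0.88,0.94,0],"rotation":[0,0,0]},{"translation":[0,0,0],"rotation":[0,0,0]},{"translation":[0,0,0],"rotation":[0,0,0]},{"translation":[0,0,0],"rotation":[0,0,0]}]' 
python3 plan.py .629 -.0795 .098 0.03
```

```text
clock: 19.25
position: [0.6282, -0.0788, 0.1432]
ee_rot: [-3.14, 0.002, 0.03]
force: [0.4, 1.0, 0.8]
finger_gap: 0.0565
finger_force: 0.0
clock 19.25 pos [ 0.6282 -0.0788  0.1432] rpy [-3.1405e+00  2.2000e-03  3.0300e-02] q6 now 1.24 q6 end 1.42
az total share 0.001 then T total share [0.038 0.037 2.259]
```

```bash
python3 -m crank '[{"translation":[0.02,0.02,0.7],"rotation":[0,0,0]},{"translation":[0,0,0.8],"rotation":[0,0,0]},{"translation":[0,0,0.76],"rotation":[0,0,0]},{"translation":[0,0,0],"rotation":[0,0,0]},{"translation":[0,0,0],"rotation":[0,0,0]}]'|grep -v rot
python3 -m crank '[{"translation":[0,0,0],"rotation":[0,0,0]},{"translation":[0,0,0],"rotation":[0,0,0]},{"translation":[0,0,0],"rotation":[0,0,0]},{"translation":[0,0,0],"rotation":[0,0,0]},{"translation":[0,0,0],"rotation":[0,0,0]},{"translation":[0,0,0],"rotation":[0,0,0]},{"translation":[0,0,0],"rotation":[0,0,0]}]' 255 20
python3 -c "
from h import *
s=robot.get_state();print(s['ft_torque'],s['ee_rot'])"
```

```text
clock: 19.75
position: [0.6292, -0.0795, 0.0985]
force: [0.6, -0.7, 0.7]
finger_gap: 0.0567
finger_force: 0.0
clock: 20.45
position: [0.6299, -0.0793, 0.0991]
ee_rot: [-3.14, -0.0, 0.03]
force: [0.5, 3.3, 1.6]
finger_gap: 0.014
finger_force: 19.6
[0.56799261 0.26149749 0.08853119] [-3.14037638e+00 -5.27486582e-05  3.00852523e-02]
```

```bash
python3 -m crank '[{"translation":[0,0,0],"rotation":[0,0,0]},{"translation":[0,0,0.02],"rotation":[0,0,0.26]},{"translation":[0,0,0.02],"rotation":[0,0,0.26]},{"translation":[0,0,0.02],"rotation":[0,0,0.26]},{"translation":[0,0,0.02],"rotation":[0,0,0.26]},{"translation":[0,0,0.02],"rotation":[0,0,0.26]},{"translation":[0,0,0],"rotation":[0,0,0]}]' 255 40
python3 -c "
from h import *
s=robot.get_state();print(s['ft_torque'],s['ee_rot'])"
python3 -m crank '[{"translation":[0,0,0],"rotation":[0,0,0]},{"translation":[0,0,0],"rotation":[0,0,0]},{"translation":[0,0,-0.8],"rotation":[0,0,0]},{"translation":[0,0,-0.8],"rotation":[0,0,0]},{"translation":[0,0,-0.8],"rotation":[0,0,0]},{"translation":[0,0,0],"rotation":[0,0,0]},{"translation":[0,0,0],"rotation":[0,0,0]}]' 100 40
python3 plan.py .6267 .0712 .143 2.423;python3 plan.py .6267 .0712 .143 2.423 1;
```

```text
clock: 21.15
position: [0.6298, -0.0795, 0.097]
ee_rot: [-3.141, 0.001, -0.621]
force: [-1.1, 5.7, 2.2]
finger_gap: 0.0138
finger_force: 39.5
[ 0.92152101  0.16241415 -0.07558994] [-3.14082352e+00  5.93629212e-04 -6.21216337e-01]
clock: 21.85
position: [0.6298, -0.0806, 0.1447]
ee_rot: [3.141, -0.001, -0.62]
force: [1.2, -0.3, 0.4]
finger_gap: 0.0564
finger_force: 0.0
clock 21.85 pos [ 0.6298 -0.0806  0.1447] rpy [ 3.1412e+00 -5.0000e-04 -6.1960e-01] q6 now 1.89 q6 end 2.4
az total share 0.198 then T total share [-5.117 -5.611  0.086]
clock 21.85 pos [ 0.6298 -0.0806  0.1447] rpy [ 3.1412e+00 -5.0000e-04 -6.1960e-01] q6 now 1.89 q6 end -0.74
az total share -6.085 then T total share [5.117 5.611 0.086]
```

```bash
python3 -m crank '[{"translation":[0,0,0],"rotation":[0,0,-0.29]},{"translation":[0,0,0],"rotation":[0,0,-0.29]},{"translation":[0,0,0],"rotation":[0,0,-0.29]},{"translation":[0,0,0],"rotation":[0,0,-0.29]},{"translation":[0,0,0],"rotation":[0,0,-0.29]},{"translation":[0,0,0],"rotation":[0,0,-0.29]},{"translation":[0,0,0],"rotation":[0,0,-0.29]},{"translation":[0,0,0],"rotation":[0,0,-0.29]},{"translation":[0,0,0],"rotation":[0,0,-0.29]},{"translation":[0,0,0],"rotation":[0,0,-0.29]}]' >/dev/null
python3 -m crank '[{"translation":[0,0,0],"rotation":[0,0,-0.29]},{"translation":[0,0,0],"rotation":[0,0,-0.29]},{"translation":[0,0,0],"rotation":[0,0,-0.29]},{"translation":[0,0,0],"rotation":[0,0,-0.29]},{"translation":[0,0,0],"rotation":[0,0,-0.29]},{"translation":[0,0,0],"rotation":[0,0,-0.29]},{"translation":[0,0,0],"rotation":[0,0,-0.29]},{"translation":[0,0,0],"rotation":[0,0,-0.29]},{"translation":[0,0,0],"rotation":[0,0,-0.29]},{"translation":[0,0,0],"rotation":[0,0,-0.29]}]' >/dev/null
python3 -m crank '[{"translation":[0,0,0],"rotation":[0,0,-0.285]},{"translation":[0,0,0],"rotation":[0,0,0]}]' 
python3 plan.py .6267 .0712 .143 2.423
```

```text
clock: 24.05
position: [0.6291, -0.0802, 0.1434]
ee_rot: [-3.14, -0.002, 2.424]
force: [0.0, 0.1, 0.3]
finger_gap: 0.0565
finger_force: 0.0
clock 24.05 pos [ 0.6291 -0.0802  0.1434] rpy [-3.1404e+00 -1.9000e-03  2.4239e+00] q6 now -1.16 q6 end -0.74
az total share 0.002 then T total share [5.074 5.621 0.021]
```

```bash
python3 -m crank '[{"translation":[0.845,0.936,0],"rotation":[0,0,0]},{"translation":[0.845,0.936,0],"rotation":[0,0,0]},{"translation":[0.845,0.936,0],"rotation":[0,0,0]},{"translation":[0.845,0.936,0],"rotation":[0,0,0]},{"translation":[0.845,0.936,0],"rotation":[0,0,0]},{"translation":[0.845,0.936,0],"rotation":[0,0,0]},{"translation":[0,0,0],"rotation":[0,0,0]},{"translation":[0,0,0],"rotation":[0,0,0]},{"translation":[0,0,0],"rotation":[0,0,0]}]' >/dev/null
python3 plan.py .6267 .0712 .096 2.423
python3 -m crank '[{"translation":[0,0,0.75],"rotation":[0,0,0]},{"translation":[0,0,0.8],"rotation":[0,0,0]},{"translation":[0,0,0.8],"rotation":[0,0,0]},{"translation":[0,0,0],"rotation":[0,0,0]},{"translation":[0,0,0],"rotation":[0,0,0]}]'|grep -v rot
python3 -m crank '[{"translation":[0,0,0],"rotation":[0,0,0]},{"translation":[0,0,0],"rotation":[0,0,0]},{"translation":[0,0,0],"rotation":[0,0,0]},{"translation":[0,0,0],"rotation":[0,0,0]},{"translation":[0,0,0],"rotation":[0,0,0]},{"translation":[0,0,0],"rotation":[0,0,0]},{"translation":[0,0,0],"rotation":[0,0,0]},{"translation":[0,0,0],"rotation":[0,0,0]}]' 255 40
python3 -c "
from h import *
s=robot.get_state();print(s['ft_torque'],s['ee_rot'])"
```

```text
clock 24.95 pos [0.6275 0.0701 0.1445] rpy [-3.1407e+00 -1.0000e-04  2.4204e+00] q6 now -0.91 q6 end -0.74
az total share -0.005 then T total share [0.065 0.015 2.425]
clock: 25.45
position: [0.6276, 0.0701, 0.0979]
force: [0.2, -0.7, 0.0]
finger_gap: 0.0565
finger_force: 0.0
clock: 26.25
position: [0.6273, 0.0709, 0.098]
ee_rot: [-3.141, -0.0, 2.422]
force: [-1.8, -1.5, 2.3]
finger_gap: 0.0137
finger_force: 40.0
[-0.28702407  0.30634617 -0.09475978] [-3.14103803e+00 -1.15728970e-04  2.42212596e+00]
```

```bash
cat > tq.py <<'E'
from h import *
s=robot.get_state();print("tz",s['ft_torque'].round(3)[2],"j6",s['joint_efforts'][5].round(3),"psi",s['ee_rot'][2].round(3),"z",s['position'][2].round(4),"F",s['force'].round(1),"gap",round(s['finger_gap'],4))
E
python3 tq.py
python3 -m crank '[{"translation":[0,0,0.022],"rotation":[0,0,0.28]},{"translation":[0,0,0.022],"rotation":[0,0,0.28]}]' >/dev/null; python3 tq.py
python3 -m crank '[{"translation":[0,0,0.022],"rotation":[0,0,0.28]}]' >/dev/null; python3 tq.py
python3 -m crank '[{"translation":[0,0,0],"rotation":[0,0,0]}]' >/dev/null; python3 tq.py
```

```text
tz -0.095 j6 -0.113 psi 2.422 z 0.098 F [-1.8 -1.5  2.3] gap 0.0137
tz 0.176 j6 -1.811 psi 2.137 z 0.0972 F [-2.2 -0.9  1.5] gap 0.014
tz 0.114 j6 -1.722 psi 1.997 z 0.0968 F [-1.8 -2.2  3.2] gap 0.0136
tz -0.085 j6 1.341 psi 2.001 z 0.0967 F [-2.1 -1.6  3.2] gap 0.0137
```

```bash
for i in 1 2 3; do python3 -m crank '[{"translation":[0,0,0.012],"rotation":[0,0,0.16]}]' >/dev/null; python3 tq.py; done
```

```text
tz 0.079 j6 -1.501 psi 1.926 z 0.0966 F [-3.  -0.9  2.3] gap 0.0135
tz 0.092 j6 -0.98 psi 1.844 z 0.0963 F [-1.8 -1.9  3.4] gap 0.0138
tz 0.136 j6 -0.936 psi 1.764 z 0.0961 F [-2.1 -1.3  2.2] gap 0.0138
```

```bash
for i in 1 2 3; do python3 -m crank '[{"translation":[0,0,0.012],"rotation":[0,0,0.16]}]' >/dev/null; python3 tq.py; done
```

```text
tz 0.172 j6 -0.934 psi 1.684 z 0.0958 F [-1.9 -2.   2.1] gap 0.0136
tz 0.127 j6 -0.934 psi 1.604 z 0.0956 F [-3.3 -2.3  2.6] gap 0.0139
tz 0.19 j6 -0.934 psi 1.524 z 0.0953 F [-3.9 -0.4  2.6] gap 0.0133
```

```bash
for i in 1 2 ; do python3 -m crank '[{"translation":[0,0,0.012],"rotation":[0,0,0.16]}]' >/dev/null; python3 tq.py; done
```

```text
tz 0.09 j6 -0.934 psi 1.444 z 0.0951 F [-1.3 -2.9  2.5] gap 0.0138
tz 0.152 j6 -0.934 psi 1.364 z 0.0949 F [-2.2 -2.6  2.8] gap 0.0139
```

```bash
for i in 1 2 ; do python3 -m crank '[{"translation":[0,0,0.012],"rotation":[0,0,0.16]}]' >/dev/null; python3 tq.py; done
```

```text
tz 0.122 j6 -0.934 psi 1.284 z 0.0946 F [-2.6 -2.1  3.3] gap 0.0137
tz 0.27 j6 -0.772 psi 1.204 z 0.0944 F [-2.7 -1.1  3.3] gap 0.0141
```

```bash
python3 -m crank '[{"translation":[0,0,0.008],"rotation":[0,0,0.12]}]' >/dev/null; python3 tq.py;
```

```text
tz 0.37 j6 -0.198 psi 1.144 z 0.0943 F [-2.6 -2.2  2.9] gap 0.0134
```

```bash
python3 -m crank '[{"translation":[0,0,0],"rotation":[0,0,0]},{"translation":[0,0,0],"rotation":[0,0,0]},{"translation":[0,0,-0.8],"rotation":[0,0,0]},{"translation":[0,0,-0.8],"rotation":[0,0,0]},{"translation":[0,0,-0.8],"rotation":[0,0,0]},{"translation":[0,0,0],"rotation":[0,0,0]},{"translation":[0,0,0],"rotation":[0,0,0]}]' 100 40 >/dev/null
python3 plan.py .4797 -.0816 .143 1.214
```

```text
clock 28.45 pos [0.6277 0.0713 0.1418] rpy [ 3.1412e+00 -4.0000e-04  1.1438e+00] q6 now 0.36 q6 end 0.19
az total share -0.14 then T total share [-9.748 -4.266 -0.059]
```

```bash
python3 -m crank '[{"translation":[0,0,-0.06],"rotation":[0,0,-0.14]},{"translation":[-0.97,-0.427,0],"rotation":[0,0,0]},{"translation":[-0.97,-0.427,0],"rotation":[0,0,0]},{"translation":[-0.97,-0.427,0],"rotation":[0,0,0]},{"translation":[-0.97,-0.427,0],"rotation":[0,0,0]},{"translation":[-0.97,-0.427,0],"rotation":[0,0,0]},{"translation":[-0.97,-0.427,0],"rotation":[0,0,0]},{"translation":[-0.97,-0.427,0],"rotation":[0,0,0]},{"translation":[-0.97,-0.427,0],"rotation":[0,0,0]},{"translation":[-0.97,-0.427,0],"rotation":[0,0,0]}]' >/dev/null
python3 -m crank '[{"translation":[-0.99,-0.427,0],"rotation":[0,0,0]},{"translation":[0,0,0],"rotation":[0,0,0]},{"translation":[0,0,0],"rotation":[0,0,0]},{"translation":[0,0,0],"rotation":[0,0,0]}]' >/dev/null
python3 plan.py .4797 -.0816 .0965 1.214
```

```text
clock 29.85 pos [ 0.4798 -0.0804  0.1429] rpy [-3.1413e+00 -4.0000e-04  1.2128e+00] q6 now -0.04 q6 end 0.19
az total share -0.002 then T total share [-0.057  0.016  2.319]
```

```bash
python3 -m crank '[{"translation":[-0.02,0,0.72],"rotation":[0,0,0]},{"translation":[0,0,0.8],"rotation":[0,0,0]},{"translation":[0,0,0.8],"rotation":[0,0,0]},{"translation":[0,0,0],"rotation":[0,0,0]},{"translation":[0,0,0],"rotation":[0,0,0]}]'>/dev/null; python3 tq.py
python3 -m crank '[{"translation":[0,0,0],"rotation":[0,0,0]},{"translation":[0,0,0],"rotation":[0,0,0]},{"translation":[0,0,0],"rotation":[0,0,0]},{"translation":[0,0,0],"rotation":[0,0,0]},{"translation":[0,0,0],"rotation":[0,0,0]},{"translation":[0,0,0],"rotation":[0,0,0]},{"translation":[0,0,0],"rotation":[0,0,0]},{"translation":[0,0,0],"rotation":[0,0,0]}]' 255 40 >/dev/null; python3 tq.py
for i in 1 2 3; do python3 -m crank '[{"translation":[0,0,0.022],"rotation":[0,0,0.28]}]' >/dev/null; python3 tq.py;done
```

```text
tz -0.048 j6 0.001 psi 1.213 z 0.0968 F [0.6 0.3 0.4] gap 0.0565
tz 0.137 j6 0.117 psi 1.212 z 0.097 F [ 2.  -0.7 -0.5] gap 0.0135
tz 0.138 j6 -3.001 psi 1.071 z 0.0966 F [ 2.2 -0.8 -0.2] gap 0.0138
tz 0.137 j6 -1.807 psi 0.927 z 0.0962 F [ 1.3 -0.8  0.3] gap 0.0138
tz 0.173 j6 -1.716 psi 0.787 z 0.0957 F [1.8 0.3 0.4] gap 0.0141
```

```bash
for i in 1 2 3; do python3 -m crank '[{"translation":[0,0,0.012],"rotation":[0,0,0.16]}]' >/dev/null; python3 tq.py; done
```

```text
tz 0.162 j6 -0.386 psi 0.707 z 0.0955 F [ 1.1 -0.4 -0.6] gap 0.0135
tz 0.163 j6 -0.887 psi 0.629 z 0.0953 F [ 1.8 -1.2 -0.3] gap 0.0138
tz 0.09 j6 -0.926 psi 0.549 z 0.095 F [ 1.5 -1.  -0.3] gap 0.0138
```

```bash
for i in 1 2 3; do python3 -m crank '[{"translation":[0,0,0.012],"rotation":[0,0,0.16]}]' >/dev/null; python3 tq.py; done
```

```text
tz 0.096 j6 -0.927 psi 0.469 z 0.0948 F [ 1.5 -0.2  0.2] gap 0.0136
tz 0.126 j6 -0.927 psi 0.389 z 0.0945 F [ 2.3 -0.5 -0.4] gap 0.0138
tz 0.161 j6 -0.927 psi 0.309 z 0.0943 F [ 1.9 -1.  -0.1] gap 0.0137
```

```bash
for i in 1 2 ; do python3 -m crank '[{"translation":[0,0,0.012],"rotation":[0,0,0.16]}]' >/dev/null; python3 tq.py; done
```

```text
tz 0.108 j6 -0.927 psi 0.229 z 0.0941 F [ 2.2 -0.6 -0.3] gap 0.0141
tz 0.269 j6 -0.785 psi 0.149 z 0.0939 F [ 2.3 -0.5  0.5] gap 0.0137
```

```bash
python3 -m crank '[{"translation":[0,0,0.008],"rotation":[0,0,0.12]}]' >/dev/null; python3 tq.py;
python3 -m crank '[{"translation":[0,0,0],"rotation":[0,0,0]},{"translation":[0,0,0],"rotation":[0,0,0]},{"translation":[0,0,-0.8],"rotation":[0,0,0]},{"translation":[0,0,-0.8],"rotation":[0,0,0]},{"translation":[0,0,-0.8],"rotation":[0,0,0]},{"translation":[0,0,0],"rotation":[0,0,0]},{"translation":[0,0,0],"rotation":[0,0,0]}]' 100 40 >/dev/null
python3 plan.py .4790 .0693 .143 0.427
```

```text
tz 0.388 j6 -0.223 psi 0.09 z 0.0937 F [ 1.9 -0.4 -0.2] gap 0.0141
clock 33.05 pos [ 0.479  -0.0812  0.1412] rpy [-3.1415e+00  1.0000e-04  9.3000e-02] q6 now 1.08 q6 end 1.29
az total share -0.668 then T total share [ 3.116 -6.851 -0.092]
```

```bash
python3 -m crank '[{"translation":[0,0,-0.05],"rotation":[0,0,-0.223]},{"translation":[0,0,-0.04],"rotation":[0,0,-0.223]},{"translation":[0,0,0],"rotation":[0,0,-0.223]},{"translation":[0.445,-0.979,0],"rotation":[0,0,0]},{"translation":[0.445,-0.979,0],"rotation":[0,0,0]},{"translation":[0.445,-0.979,0],"rotation":[0,0,0]},{"translation":[0.445,-0.979,0],"rotation":[0,0,0]},{"translation":[0.445,-0.979,0],"rotation":[0,0,0]},{"translation":[0.445,-0.979,0],"rotation":[0,0,0]},{"translation":[0.445,-0.979,0],"rotation":[0,0,0]}]' >/dev/null
python3 -m crank '[{"translation":[0,0,0],"rotation":[0,0,0]},{"translation":[0,0,0],"rotation":[0,0,0]},{"translation":[0,0,0],"rotation":[0,0,0]},{"translation":[0,0,0],"rotation":[0,0,0]}]' >/dev/null
python3 plan.py .479 .0693 .0965 0.427
```

```text
clock 34.45 pos [0.4792 0.0684 0.143 ] rpy [-3.1416e+00  5.0000e-04  4.2580e-01] q6 now 1.06 q6 end 1.29
az total share -0.002 then T total share [ 0.011 -0.045  2.325]
```

```bash
python3 -m crank '[{"translation":[0,-0.03,0.72],"rotation":[0,0,0]},{"translation":[0,0,0.8],"rotation":[0,0,0]},{"translation":[0,0,0.8],"rotation":[0,0,0]},{"translation":[0,0,0],"rotation":[0,0,0]},{"translation":[0,0,0],"rotation":[0,0,0]}]'>/dev/null; python3 tq.py
python3 -m crank '[{"translation":[0,0,0],"rotation":[0,0,0]},{"translation":[0,0,0],"rotation":[0,0,0]},{"translation":[0,0,0],"rotation":[0,0,0]},{"translation":[0,0,0],"rotation":[0,0,0]},{"translation":[0,0,0],"rotation":[0,0,0]},{"translation":[0,0,0],"rotation":[0,0,0]},{"translation":[0,0,0],"rotation":[0,0,0]},{"translation":[0,0,0],"rotation":[0,0,0]}]' 255 40 >/dev/null; python3 tq.py
for i in 1 2 3; do python3 -m crank '[{"translation":[0,0,0.022],"rotation":[0,0,0.28]}]' >/dev/null; python3 tq.py;done
```

```text
tz 0.011 j6 -0.004 psi 0.426 z 0.097 F [-0.3  0.4 -0.8] gap 0.0565
tz -0.075 j6 -0.103 psi 0.427 z 0.097 F [ 1.3 -3.5  1.1] gap 0.0138
tz 0.125 j6 -2.97 psi 0.286 z 0.0967 F [ 0.3 -3.3  0.4] gap 0.0139
tz 0.145 j6 -1.794 psi 0.142 z 0.0962 F [ 0.5 -5.1  1. ] gap 0.0137
tz 0.138 j6 -1.702 psi 0.002 z 0.0958 F [ 1.  -6.7  0.5] gap 0.0139
```

```bash
for i in 1 2 3; do python3 -m crank '[{"translation":[0,0,0.012],"rotation":[0,0,0.16]}]' >/dev/null; python3 tq.py; done
```

```text
tz 0.175 j6 -0.372 psi -0.077 z 0.0956 F [ 0.3 -7.3  0.8] gap 0.0138
tz 0.058 j6 -0.872 psi -0.156 z 0.0953 F [-0.3 -7.3  1.5] gap 0.0138
tz 0.162 j6 -0.909 psi -0.236 z 0.0951 F [ 0.2 -8.4  1.6] gap 0.0135
```

```bash
for i in 1 2 3; do python3 -m crank '[{"translation":[0,0,0.012],"rotation":[0,0,0.16]}]' >/dev/null; python3 tq.py; done
```

```text
tz 0.075 j6 -0.91 psi -0.316 z 0.0948 F [-0.2 -8.5  1. ] gap 0.0135
tz 0.108 j6 -0.91 psi -0.395 z 0.0946 F [-0.1 -9.   1.6] gap 0.0138
tz 0.155 j6 -0.91 psi -0.475 z 0.0943 F [ 0.1 -8.8  1.6] gap 0.0135
```

```bash
for i in 1 2; do python3 -m crank '[{"translation":[0,0,0.012],"rotation":[0,0,0.16]}]' >/dev/null; python3 tq.py; done
```

```text
tz 0.122 j6 -0.909 psi -0.555 z 0.0941 F [ -1.1 -10.4   1.7] gap 0.0134
tz 0.17 j6 -0.911 psi -0.635 z 0.0938 F [ -1.  -11.8   1.8] gap 0.0136
```

```bash
for i in 1 2; do python3 -m crank '[{"translation":[0,0,0.012],"rotation":[0,0,0.16]}]' >/dev/null; python3 tq.py; done
```

```text
tz 0.288 j6 -0.776 psi -0.715 z 0.0936 F [ -1.9 -12.    2.5] gap 0.0139
tz 0.446 j6 -0.623 psi -0.795 z 0.0934 F [ -1.9 -11.5   3. ] gap 0.0138
```

Seated. Release and go to knob 4 with a half-turn flip.

```bash
python3 -m crank '[{"translation":[0,0,0],"rotation":[0,0,0]},{"translation":[0,0,0],"rotation":[0,0,0]},{"translation":[0,0,-0.8],"rotation":[0,0,0]},{"translation":[0,0,-0.8],"rotation":[0,0,0]},{"translation":[0,0,-0.9],"rotation":[0,0,0]},{"translation":[0,0,0],"rotation":[0,0,0]},{"translation":[0,0,0],"rotation":[0,0,0]}]' 100 40 >/dev/null
python3 plan.py .6298 -.0793 .143 -0.621;python3 plan.py .6298 -.0793 .143 -0.621 1
```

```text
clock 37.75 pos [0.4789 0.0701 0.1429] rpy [-3.1411e+00  1.0000e-04 -7.9270e-01] q6 now 2.28 q6 end 2.07
az total share -0.343 then T total share [ 1.0483e+01  1.6880e+00 -7.0000e-03]
clock 37.75 pos [0.4789 0.0701 0.1429] rpy [-3.1411e+00  1.0000e-04 -7.9270e-01] q6 now 2.28 q6 end -1.08
az total share -6.627 then T total share [-1.0483e+01 -1.6880e+00 -7.0000e-03]
```

```bash
python3 -m crank '[{"translation":[0,0,0],"rotation":[0,0,-0.288]},{"translation":[0,0,0],"rotation":[0,0,-0.288]},{"translation":[0,0,0],"rotation":[0,0,-0.288]},{"translation":[0,0,0],"rotation":[0,0,-0.288]},{"translation":[0,0,0],"rotation":[0,0,-0.288]},{"translation":[0,0,0],"rotation":[0,0,-0.288]},{"translation":[0,0,0],"rotation":[0,0,-0.288]},{"translation":[0,0,0],"rotation":[0,0,-0.288]},{"translation":[0,0,0],"rotation":[0,0,-0.288]},{"translation":[0,0,0],"rotation":[0,0,-0.288]}]' >/dev/null
python3 -m crank '[{"translation":[0,0,0],"rotation":[0,0,-0.288]},{"translation":[0,0,0],"rotation":[0,0,-0.288]},{"translation":[0,0,0],"rotation":[0,0,-0.288]},{"translation":[0,0,0],"rotation":[0,0,-0.288]},{"translation":[0,0,0],"rotation":[0,0,-0.288]},{"translation":[0,0,0],"rotation":[0,0,-0.288]},{"translation":[0,0,0],"rotation":[0,0,-0.288]},{"translation":[0,0,0],"rotation":[0,0,-0.288]},{"translation":[0,0,0],"rotation":[0,0,-0.288]},{"translation":[0,0,0],"rotation":[0,0,-0.288]}]' >/dev/null
python3 -m crank '[{"translation":[0,0,0],"rotation":[0,0,-0.288]},{"translation":[0,0,0],"rotation":[0,0,-0.288]},{"translation":[0,0,0],"rotation":[0,0,-0.288]},{"translation":[0,0,0],"rotation":[0,0,0]},{"translation":[0,0,0],"rotation":[0,0,0]}]' >/dev/null
python3 plan.py .6298 -.0793 .143 -0.621
```

```text
clock 40.25 pos [0.4784 0.0699 0.1422] rpy [-3.1409e+00 -1.5000e-03  2.5150e+00] q6 now -1.03 q6 end -1.08
az total share -0.011 then T total share [-10.499  -1.665  -0.039]
```

```bash
python3 -m crank '[{"translation":[-0.95,-0.151,0],"rotation":[0,0,-0.01]},{"translation":[-0.955,-0.151,0],"rotation":[0,0,0]},{"translation":[-0.955,-0.151,0],"rotation":[0,0,0]},{"translation":[-0.955,-0.151,0],"rotation":[0,0,0]},{"translation":[-0.955,-0.151,0],"rotation":[0,0,0]},{"translation":[-0.955,-0.151,0],"rotation":[0,0,0]},{"translation":[-0.955,-0.151,0],"rotation":[0,0,0]},{"translation":[-0.955,-0.151,0],"rotation":[0,0,0]},{"translation":[-0.955,-0.151,0],"rotation":[0,0,0]},{"translation":[-0.955,-0.151,0],"rotation":[0,0,0]}]' >/dev/null
python3 -m crank '[{"translation":[-0.955,-0.151,0],"rotation":[0,0,0]},{"translation":[0,0,0],"rotation":[0,0,0]},{"translation":[0,0,0],"rotation":[0,0,0]},{"translation":[0,0,0],"rotation":[0,0,0]}]' >/dev/null
python3 plan.py .6298 -.0793 .0965 -0.621
```

```text
clock 41.65 pos [ 0.6303 -0.0787  0.1428] rpy [-3.1414e+00 -1.1000e-03  2.5234e+00] q6 now -1.25 q6 end -1.08
az total share 0.006 then T total share [ 2.000e-03 -3.900e-02  2.316e+00]
```

```bash
python3 -m crank '[{"translation":[0,-0.02,0.72],"rotation":[0,0,0]},{"translation":[0,0,0.8],"rotation":[0,0,0]},{"translation":[0,0,0.8],"rotation":[0,0,0]},{"translation":[0,0,0],"rotation":[0,0,0]},{"translation":[0,0,0],"rotation":[0,0,0]}]'>/dev/null; python3 tq.py
python3 -m crank '[{"translation":[0,0,0],"rotation":[0,0,0]},{"translation":[0,0,0],"rotation":[0,0,0]},{"translation":[0,0,0],"rotation":[0,0,0]},{"translation":[0,0,0],"rotation":[0,0,0]},{"translation":[0,0,0],"rotation":[0,0,0]},{"translation":[0,0,0],"rotation":[0,0,0]},{"translation":[0,0,0],"rotation":[0,0,0]},{"translation":[0,0,0],"rotation":[0,0,0]}]' 255 40 >/dev/null; python3 tq.py
for i in 1 2 3; do python3 -m crank '[{"translation":[0,0,0.022],"rotation":[0,0,0.28]}]' >/dev/null; python3 tq.py;done
```

```text
tz -0.028 j6 0.003 psi 2.524 z 0.0971 F [ 0.8 -0.6 -0. ] gap 0.0568
tz 0.108 j6 0.104 psi 2.524 z 0.0968 F [-0.9 -1.3  1.6] gap 0.014
tz 0.07 j6 -3.002 psi 2.382 z 0.0964 F [-0.9 -1.7  0.2] gap 0.0137
tz 0.125 j6 -1.809 psi 2.238 z 0.0959 F [-0.9 -2.2  2.1] gap 0.0135
tz 0.18 j6 -1.718 psi 2.098 z 0.0955 F [-2.  -2.4  1.9] gap 0.0139
```

```bash
for i in 1 2 3; do python3 -m crank '[{"translation":[0,0,0.012],"rotation":[0,0,0.16]}]' >/dev/null; python3 tq.py; done
```

```text
tz 0.141 j6 -0.389 psi 2.019 z 0.0953 F [-1.1 -2.3  2.6] gap 0.0137
tz 0.137 j6 -0.89 psi 1.941 z 0.095 F [-2.6 -1.6  2.3] gap 0.0134
tz 0.108 j6 -0.929 psi 1.861 z 0.0948 F [-3.  -2.   2.4] gap 0.0136
```

```bash
for i in 1 2 3; do python3 -m crank '[{"translation":[0,0,0.012],"rotation":[0,0,0.16]}]' >/dev/null; python3 tq.py; done
```

```text
tz 0.32 j6 -0.726 psi 1.781 z 0.0946 F [-2.2 -1.5  1.9] gap 0.014
tz 0.492 j6 -0.576 psi 1.701 z 0.0944 F [-3.2 -1.8  2.2] gap 0.014
tz 0.608 j6 -0.428 psi 1.622 z 0.0942 F [-1.9 -0.7  3.2] gap 0.0138
```

```bash
python3 -m crank '[{"translation":[0,0,0],"rotation":[0,0,0]},{"translation":[0,0,0],"rotation":[0,0,0]},{"translation":[0,0,0],"rotation":[0,0,0]},{"translation":[0,0,-0.8],"rotation":[0,0,0]},{"translation":[0,0,-0.9],"rotation":[0,0,0]},{"translation":[0,0,-0.9],"rotation":[0,0,0]},{"translation":[0,0,-0.9],"rotation":[0,0,0]},{"translation":[0,0,0],"rotation":[0,0,0]},{"translation":[0,0,0],"rotation":[0,0,0]},{"translation":[0,0,0],"rotation":[0,0,0]}]' 100 40
python3 -c "
from h import *
print(robot.hand_in())"
```

```text
clock: 44.85
position: [0.63, -0.079, 0.1626]
ee_rot: [-3.14, -0.001, 1.624]
force: [0.0, 0.4, -0.1]
finger_gap: 0.0565
finger_force: 0.0
the job is handed in; nothing more can be done
None
```

I turned all four knobs in crisscross order (1, 3, 2, 4) on both passes until the torque rose at seating, then released everything and handed in at about 45 s. The hand-in gave no verdict; knob 4 went about 0.2 rad past its seat (limit 0.5), and I did not measure the final knob heights or re-check the pots by camera.

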